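# Reset the yarn-break flags on a curved detector bar

## Task

Reset the row of five yarn-break flags: with the fingertips close above the curved bar, start behind the flag farthest from the tall ball-topped stop lever and trace the row in one continuous low stroke, gently folding the flags down flat one after another, without lifting away until the last is down. Stop short of the stop lever and leave it upright, then move clear. Pick nothing up, do not press hard on the bar, and leave the bobbin, pirn and tin standing where they are.

Things in the scene. Friction and masses are not known exactly. Their poses are not given: they have to be found in the camera images.
- bar: Green-sided curved bar fixed to the bench at any yaw: arc of 200 mm centreline radius, 60 mm wide, 290 mm long, dark steel top 50 mm above the bench with a channel 15 mm wide, 5 mm deep along its middle. Origin on the bench under the centreline; the arc's centre is at (-200, 0) mm in its frame, z up. Anticlockwise round that centre (from above): flags 1 to 5, then the stop lever.
- flag1_foot (a point): Point on the channel's centreline at the height of the bar's top face, at the foot of flag 1 (its hinge is 3 mm lower). Flag 1 is at the end of the row farthest from the stop lever; neighbouring flags are 38 mm apart along the arc.
- flag1 (a joint): Angle of flag 1, a plain white plastic tab 12 mm wide (across the bar), 3 mm thick, rising 27 mm above the bar's top face. 0 = upright; grows as it folds along the row towards the stop lever; 1.55 rad = flat in the channel, just below the top face. Stays where left (light friction, 0.2 N at its tip), cannot lean the other way, starts at 0 to 0.25.
- flag2_foot (a point): Point on the channel's centreline at the height of the bar's top face, at the foot of flag 2 (its hinge is 3 mm lower).
- flag2 (a joint): Angle of flag 2, a plain white plastic tab 12 mm wide (across the bar), 3 mm thick, rising 27 mm above the bar's top face. 0 = upright; grows as it folds along the row towards the stop lever; 1.55 rad = flat in the channel, just below the top face. Stays where left (light friction, 0.2 N at its tip), cannot lean the other way, starts at 0 to 0.25.
- flag3_foot (a point): Point on the channel's centreline at the height of the bar's top face, at the foot of flag 3 (its hinge is 3 mm lower).
- flag3 (a joint): Angle of flag 3, a plain white plastic tab 12 mm wide (across the bar), 3 mm thick, rising 27 mm above the bar's top face. 0 = upright; grows as it folds along the row towards the stop lever; 1.55 rad = flat in the channel, just below the top face. Stays where left (light friction, 0.2 N at its tip), cannot lean the other way, starts at 0 to 0.25.
- flag4_foot (a point): Point on the channel's centreline at the height of the bar's top face, at the foot of flag 4 (its hinge is 3 mm lower).
- flag4 (a joint): Angle of flag 4, a plain white plastic tab 12 mm wide (across the bar), 3 mm thick, rising 27 mm above the bar's top face. 0 = upright; grows as it folds along the row towards the stop lever; 1.55 rad = flat in the channel, just below the top face. Stays where left (light friction, 0.2 N at its tip), cannot lean the other way, starts at 0 to 0.25.
- flag5_foot (a point): Point on the channel's centreline at the height of the bar's top face, at the foot of flag 5 (its hinge is 3 mm lower).
- flag5 (a joint): Angle of flag 5, a plain white plastic tab 12 mm wide (across the bar), 3 mm thick, rising 27 mm above the bar's top face. 0 = upright; grows as it folds along the row towards the stop lever; 1.55 rad = flat in the channel, just below the top face. Stays where left (light friction, 0.2 N at its tip), cannot lean the other way, starts at 0 to 0.25.
- stop_lever_foot (a point): Point on the centreline at the height of the bar's top face, at the foot of the stop lever, 78 mm past flag 5 along the arc.
- stop_lever (a joint): Angle of the stop lever, a thin steel rod with a black ball of 16 mm on top, 57 mm above the bar's top face, plainly taller than the flags. 0 = upright, grows as it is pushed away from the flags. It moves easily and stays where it is left.
- bobbin: Loose flanged bobbin standing by the bar, 48 mm diameter, 70 mm tall, wooden flanges, grey winding; origin under its centre. Bystander.
- pirn: Loose dark wooden pirn standing by the bar, foot 42 mm diameter, 85 mm tall, narrowing upward; origin under its centre. Bystander.
- tin: Loose small metal tin standing by the bar, 46 mm diameter, 62 mm tall; origin under its centre. Bystander.

How it is judged:
By the outcome, as a careful person would: the job done as asked, in the order asked, and still so for the second after the job is handed in, with the robot touching nothing.
It also fails if it takes over 42 s, if anything falls off the work surface, if the arm or the gripper's body presses on something with over 40 N, if the wrist force passes 120 N, or if a joint passes its speed limit or range.

## Robot

A 6-joint arm with a two-finger parallel gripper is mounted at the origin on the work surface. World frame = base frame: x ahead of the robot, y to its left, z up, the work surface at z = 0. Lengths are in m, angles in degrees, forces in N, time in s.
With the tool pointing down it reaches from about 0.4 to 0.825 m from the base axis. Payload 7 kg.
Tool frame: the origin (TCP) lies at the very end of the fingers, on their centre line; the grasp point (between the pads) lies 19 mm behind it; z points along the fingers, y is the line along which they close (so a half turn about z gives the same grasp; the last joint's range is limited). The gripper opens to 88 mm and grips with 3 to 60 N. Pads are 19 mm wide; open, the fingers measure 130 mm over their backs; the gripper's body (78 mm by 193 mm) begins 47 mm behind the grasp point.
Start: joints at [84.517, 20.546, 0.682, 0, -70.136, -16.507], TCP at [0.253, 0.626, 0.227] pointing down, gripper open.
Joint ranges: [-176.03, 176.03], [-82.01, 121.73], [-58.28, 71.71], [-173.87, 95.51], [-174.79, -0.11], [-173.66, 173.66]. Speed limits (degrees/s): [136.94, 136.94, 172.46, 180, 180, 180].

## Interface

Orientations are given as [roll, pitch, yaw] about the fixed x, y, z axes, in that order (R = Rz(yaw) Ry(pitch) Rx(roll)).
In Python, from station import r, cams, workorder, spotter gives the robot as it stands.
- The arm moves only by the tool carry_out, never from a script. Its arguments are lists of equal length, an entry for each row: "claw": the finger opening in mm, from 0 to 87.6; "translation": the shift along the tool's x, y, z in mm, a list of three; "turn": the turn about the tool's z in degrees. In form: {"claw": [claw, ...], "translation": [[tx, ty, tz], ...], "turn": [turn, ...]}. A call has 1 to 8 rows; each row is the pose to reach, as a shift and turn from the pose commanded when the call began, along the tool's axes at that moment; what a row does not reach only later rows make up. A row lasts 1/10 s, in which the tool goes at most 50 mm and 8.59 degrees, less where a joint would pass 70% of its speed; a pose out of reach is approached as far as the arm can. A call with a gripper value outside its range is refused whole. The fingers move at their own pace and stop on an object; "grip_force" is the grip in N (left out, the last holds). Time passes only in rows, so rows that repeat a pose let the fingers close. It gives the time, the measured TCP pose, the force, the opening and the grip force at its end, in the units of the state.
- r.get_state(): the state, without advancing time (a new reading comes with each control period).
- cams.capture(name): name is "scene" or "top" or "wrist"; returns a dict with "pixels" (480x640x3 uint8, blue, green, red), "fx", "fy", "cx", "cy" (pixels), "rvec" (rotation vector, rad) and "tvec" (3), from world to camera coordinates, as OpenCV has them. Camera axes: x right, y down, z forward; pixel columns grow to the right and rows downward; lengths in m; the calibration is good to about 2 mm. A picture is of the moment at which its call begins. There is no depth.
- workorder.finish_job(): hands the job in; it is judged then, once.
Trained networks look in the newest picture that a camera, given by its name, has taken for a name from the list of things; names that differ only in an ending like _2 or _b are one class to them, and where a whole thing is asked for, a point or a joint stands for the part that bears it (a point fixed in the world has none). Each returns a list of dicts, best first, with "conf" (0 to 1); they miss things now and then, are a little off and sometimes report something else, mostly with a low value. They report only what shows in the picture. A call takes as long as a camera call.
- spotter.boxes_of(camera, thing): "rect" ([left, top, right, bottom] in pixels, round what is visible of it).
- spotter.tip_of(camera, thing): "uv" ([column, row] in pixels: a listed point, or the origin of a listed thing).
The state is a dict: "time_s": time; "q": joint angles; "qvel": joint speeds; "tau": joint torques, N m; "tcp_pos": TCP position; "tcp_rot": TCP orientation; "ft_force": force on the tool from outside, world axes, zero at the start; "moment": the same for the moment, N m; "width": finger opening in m; "finger_force": force on a finger pad.
Only numpy, scipy, OpenCV 4.12 (cv2) and the standard library are available. Lean on these libraries where they do the work, as an engineer would, in place of code of your own. Each camera call takes 0.05 s, during which the arm holds its last target. There are 200 camera calls.

## Working session

There is one attempt and no reset: what is moved stays moved. The work goes in short steps, Python scripts to look and compute and a tool call to move; the robot and the scene stay as the last step left them, time stands still between calls to the robot, and variables do not carry over. Pictures are saved under pics/ and viewed, at most 10 in all, crops included, and the job is handed in when it is done.

Besides the shell and the picture viewer there is one more tool, called after "Request:" in YAML: its name, and indented under it one key for each argument. carry_out: Moves the arm, as the interface text tells. Its arguments: {"type":"object","properties":{"claw":{"type":"array"},"translation":{"type":"array"},"turn":{"type":"array"},"grip_force":{"type":"number"}},"required":["claw","translation","turn"]}

```bash
mkdir -p pics; cat > h.py <<'E'
import numpy as np, cv2
from station import r,cams,workorder,spotter
def P(c):
    R=cv2.Rodrigues(np.array(c["rvec"],float))[0]; t=np.array(c["tvec"],float).reshape(3)
    K=np.array([[c["fx"],0,c["cx"]],[0,c["fy"],c["cy"]],[0,0,1.]])
    return K,R,t
def onplane(c,uv,z):
    K,R,t=P(c); d=R.T@np.linalg.inv(K)@[uv[0],uv[1],1]; o=-R.T@t
    return o+d*(z-o[2])/d[2]
E
python3 - <<'E'
from h import *
print(r.get_state())
ims=[]
for n in ("scene","top","wrist"):
    c=cams.capture(n); cv2.imwrite(f"pics/{n}0.png",c["pixels"])
    print(n,-P(c)[1].T@P(c)[2])
    if n=="wrist": pass
    for k in ["flag1_foot","flag2_foot","flag3_foot","flag4_foot","flag5_foot","stop_lever_foot","bar","bobbin","pirn","tin"]:
        z=0.05 if "foot" in k else 0
        print(k,[(np.round(d["uv"],1),round(d["conf"],2),np.round(onplane(c,d["uv"],z)[:2],4)) for d in spotter.tip_of(n,k)[:2]])
E
```

```text
{'time_s': 0.0, 'q': array([ 8.45176803e+01,  2.05902056e+01,  6.33246464e-01, -1.94440406e-02,
       -7.01349331e+01, -1.65059706e+01]), 'qvel': array([-0.12522092,  0.01937117,  0.02801885,  0.0363777 , -0.0328386 ,
        0.09772954]), 'tau': array([ 2.09843631e-03, -5.82705474e+01,  2.93064952e+01,  6.99726373e+00,
        7.04070000e-03, -1.56944425e-04]), 'tcp_pos': array([0.25258769, 0.62543266, 0.22563468]), 'tcp_rot': array([ 1.79906701e+02, -8.58501533e-03, -2.19949052e+01]), 'ft_force': array([-0.45607227, -0.34655344,  0.37228074]), 'moment': array([-0.00175936, -0.04072769, -0.03375971]), 'finger_force': 0.0, 'width': 0.08786025798765353}
scene [0.96174297 0.09768543 0.56840664]
flag1_foot [(array([377.4, 207.2]), 0.67, array([0.4733, 0.1222]))]
flag2_foot [(array([361.9, 220.5]), 0.73, array([0.5021, 0.1024]))]
flag3_foot [(array([358.4, 242. ]), 0.63, array([0.5415, 0.1011]))]
flag4_foot [(array([353.8, 264.7]), 0.94, array([0.5803, 0.0987]))]
flag5_foot [(array([353.2, 289.6]), 0.96, array([0.6191, 0.1017])), (array([353.5, 265.8]), 0.3, array([0.5822, 0.0985]))]
st
[... 767 characters left out ...]
ray([0.546 , 0.0951]))]
flag4_foot [(array([283.2, 226.3]), 0.56, array([0.5774, 0.0994]))]
flag5_foot [(array([283.1, 194.7]), 0.81, array([0.6187, 0.1005]))]
stop_lever_foot [(array([261.9, 143. ]), 0.79, array([0.6861, 0.1301]))]
bar [(array([289.3, 232.1]), 0.84, array([0.5725, 0.0932])), (array([281.8, 192.5]), 0.2, array([0.6273, 0.1049]))]
bobbin [(array([201. , 217.6]), 0.95, array([0.5898, 0.216 ]))]
pirn [(array([374.5, 202.5]), 0.7, array([ 0.6163, -0.024 ]))]
tin [(array([369.6, 283.5]), 0.89, array([ 0.5041, -0.0194]))]
wrist [0.32217465 0.59742265 0.385276  ]
flag1_foot []
flag2_foot []
flag3_foot []
flag4_foot []
flag5_foot []
stop_lever_foot []
bar []
bobbin []
pirn []
tin []
```

View pics/scene0.png

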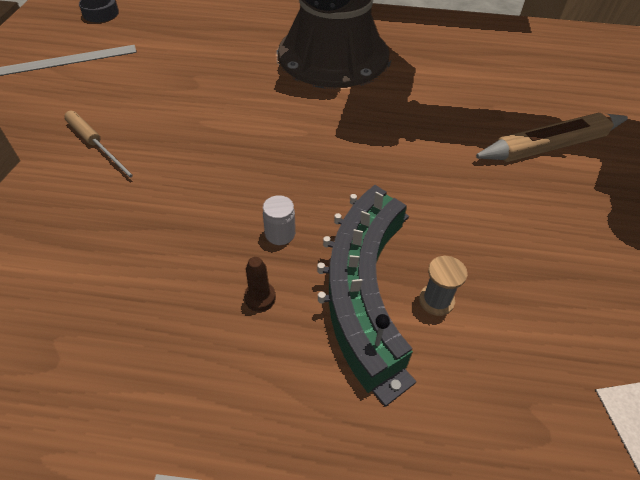

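```bash
cat > fit.py <<'E'
from h import *
from scipy.optimize import least_squares
S=np.array([0,38,76,114,152,230])/200*1e-3*1e3/1e3*1e3 if 0 else np.array([0,38,76,114,152,230])/200.
def pts(p): # cx,cy,a0
    return np.c_[p[0]+.2*np.cos(p[2]+S),p[1]+.2*np.sin(p[2]+S)]
def fit(M,idx):
    f=lambda p:((pts(p)[idx]-M)).ravel()
    o=least_squares(f,[.58,.3,np.deg2rad(240)],loss="soft_l1",f_scale=.003)
    return o.x,f(o.x).reshape(-1,2)
if __name__=="__main__":
    A=[[.4733,.1222],[.5021,.1024],[.5415,.1011],[.5803,.0987],[.6191,.1017],[.6879,.1361]]
    B=[[.4741,.1217],[.5057,.1041],[.546,.0951],[.5774,.0994],[.6187,.1005],[.6861,.1301]]
    i=np.arange(6)
    for M,k in ((A,i),(B,i),(A+B,np.r_[i,i])):
        p,e=fit(np.array(M),k); print(np.round(p,4),np.rad2deg(p[2]),np.round(e*1e3,1).tolist())
    print(pts(p))
E
python3 fit.py; python3 -c "
import cv2
a=cv2.imread('pics/top0.png')[100:350,160:420];cv2.imwrite('pics/top0c.png',cv2.resize(a,None,fx=2.3,fy=2.3,interpolation=2))"
```

```text
[0.5683 0.2966 4.2026] 240.7933319628624 [[-2.6, -0.1], [3.4, 4.4], [0.9, -2.8], [0.1, -1.7], [-1.2, 1.2], [-0.1, 0.1]]
[0.5722 0.2942 4.1849] 239.7793264061996 [[-2.6, -0.3], [0.3, 1.4], [-3.2, 1.3], [3.3, -5.0], [-0.4, -0.9], [2.7, 1.6]]
[0.5695 0.2955 4.1978] 240.51569549488872 [[-2.3, -0.7], [3.6, 3.6], [1.1, -3.7], [0.3, -2.8], [-1.0, -0.2], [0.3, -1.5], [-3.1, -0.2], [-0.0, 1.9], [-3.4, 2.3], [3.2, -3.5], [-0.6, 1.0], [2.1, 4.5]]
[[0.47104216 0.12145058]
 [0.50569359 0.1059929 ]
 [0.54264075 0.09735763]
 [0.58055388 0.09585555]
 [0.61806841 0.10154074]
 [0.68817937 0.13458204]]
```

View pics/top0c.png

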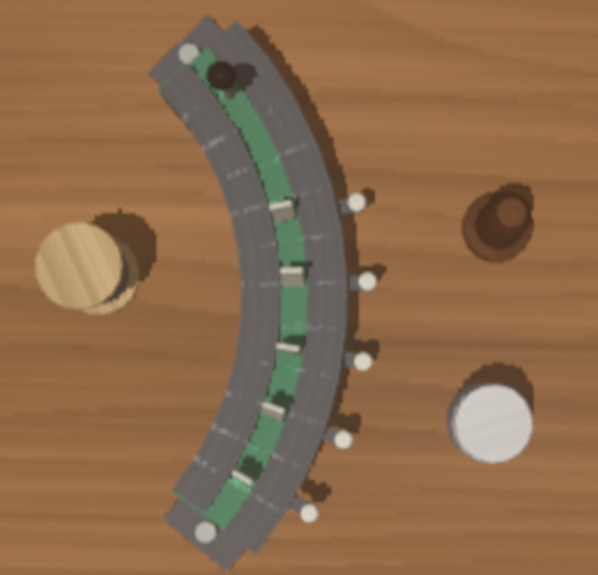

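```bash
cat > mv.py <<'E'
from h import *
def rows(pose, targets):
    """pose, targets: (x,y,z mm, yaw deg), tool down -> shifts in the tool axes, turn"""
    c,s=np.cos(np.deg2rad(pose[3])),np.sin(np.deg2rad(pose[3]))
    R=np.array([[c,s,0],[s,-c,0],[0,0,-1]])
    for t in targets: print(np.round(R.T@(np.array(t[:3])-pose[:3]),1).tolist(), round(pose[3]-t[3],2))
def arc(p,s,z): # s mm past flag 1
    a=p[2]+s/200; return [1e3*p[0]+200*np.cos(a),1e3*p[1]+200*np.sin(a),z,np.rad2deg(a)-270]
E
python3 - <<'E'
from mv import *
t=arc([.5695,.2955,4.1978],-20,130); print(t); rows([253,626,227,-22],[t])
E
```

```text
[np.float64(454.1754472695896), np.float64(132.0978961655304), 130, np.float64(-35.21335471129123)]
[371.5, 382.6, 97.0] 13.21
```

Request:
carry_out:
  claw: [0,0,0,0,0,0,0,0]
  translation:
    - [30,30,0]
    - [60,62,0]
    - [95,95,0]
    - [125,130,0]
    - [158,163,0]
    - [190,196,0]
    - [222,230,0]
    - [255,262,0]
  turn: [2,4,6,8,10,12,13.2,13.2]

```text
time_s: 2.45
tcp_pos: [0.3914, 0.2856, 0.227]
tcp_rot: [-179.9, -0.0, -35.2]
ft_force: [0.0, 0.7, 0.2]
width: 0.029
finger_force: 0.0
```

```bash
python3 - <<'E'
from mv import *
rows([391.3,287.6,227,-35.2],[[454.2,132.1,130,-35.2]])
E
```

```text
[141.0, 90.8, 97.0] 0.0
```

Request:
carry_out:
  claw: [0,0,0,0,0,0,0,0]
  translation:
    - [35,22,0]
    - [70,45,0]
    - [105,68,0]
    - [141,91,0]
    - [141,91,35]
    - [141,91,70]
    - [141,91,97]
    - [141,91,97]
  turn: [0,0,0,0,0,0,0,0]

```text
time_s: 3.25
tcp_pos: [0.4518, 0.1302, 0.1266]
tcp_rot: [179.7, 0.1, -35.3]
ft_force: [0.2, -1.4, 0.1]
width: 0.0004
finger_force: 0.0
```

```bash
python3 - <<'E'
from h import *
s=r.get_state(); print(s["time_s"],s["tcp_pos"],s["tcp_rot"],s["width"],s["ft_force"])
for n in ("wrist","top"):
    c=cams.capture(n); cv2.imwrite(f"pics/{n}1.png",c["pixels"])
    print(n,-P(c)[1].T@P(c)[2])
    for k in ["flag1_foot","flag2_foot","flag3_foot","flag4_foot","flag5_foot","stop_lever_foot"]:
        print(k,[(np.round(d["uv"],1),round(d["conf"],2),np.round(onplane(c,d["uv"],.05)[:2],4)) for d in spotter.tip_of(n,k)[:2]])
E
```

```text
3.25 [0.45184201 0.1301826  0.12663546] [ 1.79670153e+02  1.30911075e-01 -3.52528687e+01] 0.0003561354529227621 [ 0.22078536 -1.43166658  0.10053451]
wrist [0.51369454 0.08690373 0.2851617 ]
flag1_foot [(array([312. , 215.8]), 0.7, array([0.4696, 0.1218]))]
flag2_foot [(array([295.9, 151.6]), 0.57, array([0.5037, 0.1082]))]
flag3_foot [(array([268.8,  80.9]), 0.9, array([0.5408, 0.0984]))]
flag4_foot [(array([224.1,  11.2]), 0.63, array([0.5795, 0.0969]))]
flag5_foot []
stop_lever_foot [(array([254.4,  49.2]), 0.5, array([0.5571, 0.0952]))]
top [0.52927225 0.0601119  0.85935504]
flag1_foot [(array([266.7, 304.1]), 0.6, array([0.4757, 0.1182])), (array([287. , 248.4]), 0.54, array([0.5486, 0.0937]))]
flag2_foot [(array([277.7, 280.9]), 0.61, array([0.5061, 0.1047]))]
flag3_foot [(array([285.8, 251.2]), 0.58, array([0.545 , 0.0952]))]
flag4_foot [(array([282.7, 223.9]), 0.89, array([0.5805, 0.1001]))]
flag5_foot [(array([283.1, 193.4]), 0.74, array([0.6204, 0.1006]))]
stop_lever_foot [(array([261.3, 140.4]), 0.91, array([0.6895, 0.1309])), (array([285.6, 225.7]), 0.44, array([0.5782, 0.0963]))]
```

View pics/wrist1.png

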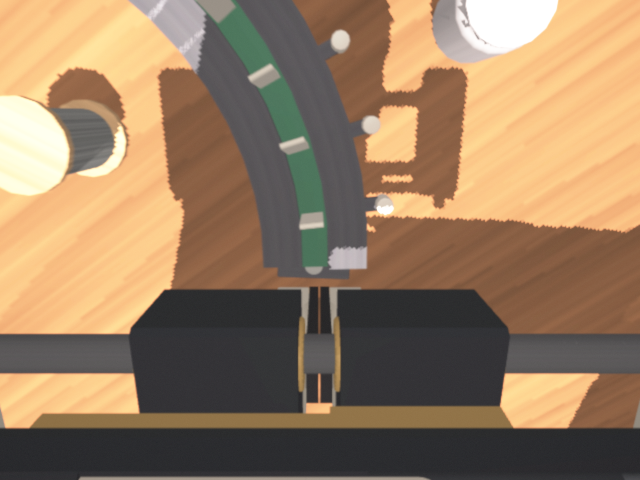

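```bash
python3 - <<'E'
from fit import *
A=[[.4733,.1222],[.5021,.1024],[.5415,.1011],[.5803,.0987],[.6191,.1017],[.6879,.1361]]
B=[[.4749,.12],[.5059,.1044],[.5455,.0952],[.5790,.0997],[.6195,.1005],[.6878,.1305]]
W=[[.4696,.1218],[.5037,.1082],[.5408,.0984],[.5795,.0969]]
i=np.arange(6)
p,e=fit(np.array(A+B+W+W),np.r_[i,i,i[:4],i[:4]]); print(p,np.round(e*1e3,1).tolist())
from mv import arc,rows
c=cams.capture("wrist")
q=onplane(c,(314,270),.05)[:2]-p[:2]; print("end s",200*(np.arctan2(q[1],q[0])%(2*np.pi)-p[2]))
# channel middle checks in wrist picture
for uv in [(316,245),(302,180),(282,110)]:
    print(np.linalg.norm(onplane(c,uv,.045)[:2]-p[:2]))
print(r.get_state()["tcp_pos"]); 
rows([454.2,132.0,130,-35.2],[arc(p,-19,z) for z in (130,53)])
E
```

```text
[0.5691225  0.29604743 4.19674663] [[-2.8, -0.1], [3.0, 4.2], [0.6, -3.2], [-0.3, -2.4], [-1.6, 0.3], [-0.2, -1.1], [-4.4, 2.1], [-0.8, 2.2], [-3.4, 2.7], [1.0, -3.4], [-2.0, 1.5], [-0.1, 4.5], [0.9, 0.3], [1.4, -1.6], [1.3, -0.5], [0.5, -0.6], [0.9, 0.3], [1.4, -1.6], [1.3, -0.5], [0.5, -0.6]]
end s -33.55059306838264
0.19889919473293838
0.19493088377733395
0.19633653194982623
[0.45389897 0.13183714 0.12963417]
[0.1, -0.3, 0.0] -0.21
[0.1, -0.3, 77.0] -0.21
```

Request:
carry_out:
  claw: [0,0]
  translation:
    - [0,0,0]
    - [0,0,0]
  turn: [0,0]

```text
time_s: 4.2
tcp_pos: [0.4539, 0.1318, 0.1295]
tcp_rot: [180.0, 0.0, -35.2]
ft_force: [0.7, -0.7, 0.3]
width: 0.0007
finger_force: 0.0
```

Request:
carry_out:
  claw: [0,0,0,0,0,0,0]
  translation:
    - [0,0,25]
    - [0,0,50]
    - [0,0,65]
    - [0,0,72]
    - [0,0,76]
    - [0,0,77]
    - [0,0,77]
  turn: [0,0,0,0,0,0,0]

```text
time_s: 4.9
tcp_pos: [0.4543, 0.1321, 0.0531]
tcp_rot: [-180.0, -0.0, -35.2]
ft_force: [0.3, -0.2, 1.1]
width: 0.0006
finger_force: 0.0
```

Request:
carry_out:
  claw: [0,0,0]
  translation:
    - [0,0,0.5]
    - [0,0,1]
    - [0,0,1]
  turn: [0,0,0]

```text
time_s: 5.2
tcp_pos: [0.454, 0.1319, 0.0519]
tcp_rot: [-180.0, -0.0, -35.2]
ft_force: [-0.6, 0.2, 0.2]
width: 0.0001
finger_force: 0.0
```

Request:
carry_out:
  claw: [0,0,0,0,0,0,0,0]
  translation:
    - [5,-0.1,0.5]
    - [10,-0.3,0.9]
    - [15,-0.6,0.9]
    - [20,-1.0,0.9]
    - [24.9,-1.6,0.9]
    - [29.9,-2.2,0.9]
    - [34.8,-3.1,0.9]
    - [39.7,-4.0,0.9]
  turn: [-1.6,-3.0,-4.5,-5.9,-7.3,-8.8,-10.2,-11.6]

```text
time_s: 6.0
tcp_pos: [0.4889, 0.1122, 0.0508]
tcp_rot: [-180.0, -0.0, -23.5]
ft_force: [-0.2, 0.1, -0.0]
width: 0.0002
finger_force: 0.1
```

```bash
python3 - <<'E'
from mv import *
p=[0.5691225,0.29604743,4.19674663]
s=r.get_state(); print(s["tcp_pos"],s["tcp_rot"],s["ft_force"],arc(p,21,51))
c=cams.capture("scene"); cv2.imwrite("pics/scene2.png",cv2.resize(c["pixels"][150:400,240:500],None,fx=2.3,fy=2.3))
E
```

```text
[0.48886349 0.11216064 0.05082574] [-1.79988216e+02 -6.93945534e-03 -2.35292677e+01] [-0.2094131   0.09692246 -0.00914907] [np.float64(489.2828282757283), np.float64(112.67451264588107), 51, np.float64(-23.52807356637507)]
```

View pics/scene2.png

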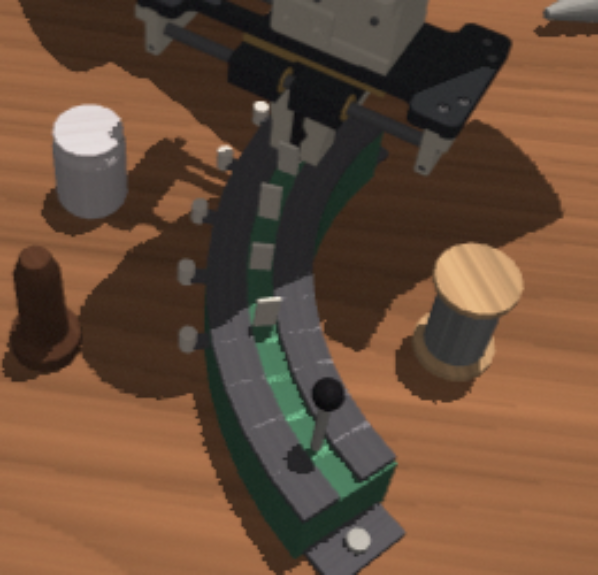

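The fingers are centred on the channel, with flag 1 underneath them and flag 2 (288,158) just ahead. The lever ball at (328,393) is upright. I'll continue the stroke.

Request:
carry_out:
  claw: [0,0,0,0,0,0,0,0]
  translation:
    - [5,-0.1,0]
    - [10,-0.3,0]
    - [15,-0.6,0]
    - [20,-1.0,0]
    - [24.9,-1.6,0]
    - [29.9,-2.2,0]
    - [34.8,-3.1,0]
    - [39.7,-4.0,0]
  turn: [-1.4,-2.9,-4.3,-5.7,-7.2,-8.6,-10.0,-11.5]

```text
time_s: 6.85
tcp_pos: [0.5267, 0.1, 0.0508]
tcp_rot: [-180.0, -0.0, -12.1]
ft_force: [-1.0, -0.8, -0.4]
width: 0.0006
finger_force: 0.1
```

Request:
carry_out:
  claw: [0,0,0,0,0,0,0,0]
  translation:
    - [5,-0.1,0]
    - [10,-0.3,0]
    - [15,-0.6,0]
    - [20,-1.0,0]
    - [24.9,-1.6,0]
    - [29.9,-2.2,0]
    - [34.8,-3.1,0]
    - [39.7,-4.0,0]
  turn: [-1.4,-2.9,-4.3,-5.7,-7.2,-8.6,-10.0,-11.5]

```text
time_s: 7.65
tcp_pos: [0.5666, 0.0956, 0.0507]
tcp_rot: [-180.0, 0.0, -0.5]
ft_force: [0.4, -0.1, 0.3]
width: -0.0
finger_force: 0.1
```

```bash
python3 - <<'E'
from mv import *
p=[0.5691225,0.29604743,4.19674663]
s=r.get_state(); print(s["tcp_pos"],s["tcp_rot"],s["ft_force"],arc(p,101,51))
c=cams.capture("top"); cv2.imwrite("pics/top2.png",cv2.resize(c["pixels"][100:350,160:420],None,fx=2.3,fy=2.3))
E
```

```text
[0.56656611 0.09559977 0.05068055] [-1.79999364e+02  3.93769448e-04 -5.09889068e-01] [ 0.35250285 -0.09928728  0.2886421 ] [np.float64(566.9940701011203), np.float64(96.05875585527363), 51, np.float64(-0.6097617611421811)]
```

View pics/top2.png

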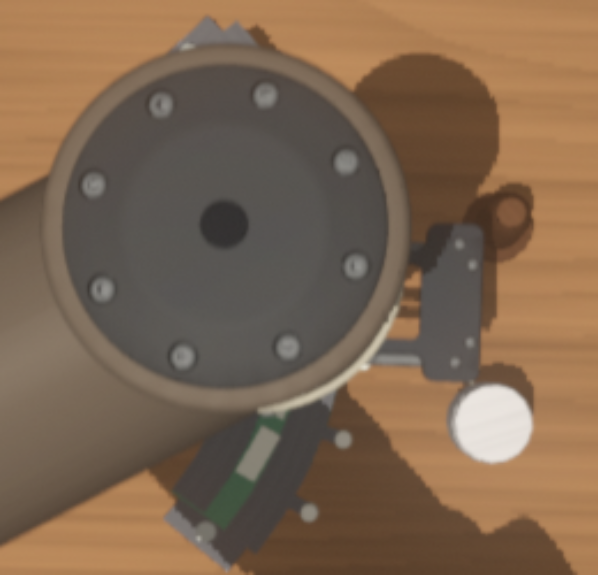

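Flags 1 and 2 show flat: flag 1 is the light strip at (258,452), and flag 2 is just visible at (270,410). The tin and pirn haven't moved.

Request:
carry_out:
  claw: [0,0,0,0,0,0,0,0]
  translation:
    - [5,-0.1,0]
    - [10,-0.3,0]
    - [15,-0.6,0]
    - [20,-1.0,0]
    - [24.9,-1.6,0]
    - [29.9,-2.2,0]
    - [34.8,-3.1,0]
    - [39.7,-4.0,0]
  turn: [-1.4,-2.9,-4.3,-5.7,-7.2,-8.6,-10.0,-11.5]

```text
time_s: 8.5
tcp_pos: [0.6064, 0.0992, 0.0506]
tcp_rot: [180.0, 0.0, 11.0]
ft_force: [-1.8, 0.5, 0.4]
width: 0.0004
finger_force: 0.6
```

Request:
carry_out:
  claw: [0,0,0,0,0,0,0,0]
  translation:
    - [5,-0.1,0]
    - [10,-0.3,0]
    - [15,-0.6,0]
    - [20,-1.0,0]
    - [24.9,-1.6,0]
    - [28.9,-2.1,0]
    - [31.9,-2.6,0]
    - [31.9,-2.6,0]
  turn: [-1.4,-2.9,-4.3,-5.7,-7.2,-8.3,-9.2,-9.2]

```text
time_s: 9.3
tcp_pos: [0.6373, 0.1079, 0.0506]
tcp_rot: [180.0, -0.0, 20.2]
ft_force: [-1.3, -0.3, 0.9]
width: 0.0002
finger_force: 0.1
```

```bash
python3 - <<'E'
from mv import *
p=[0.5691225,0.29604743,4.19674663]
s=r.get_state(); print(s["tcp_pos"],s["tcp_rot"],s["ft_force"],arc(p,173,51))
c=cams.capture("scene"); cv2.imwrite("pics/scene3.png",cv2.resize(c["pixels"][150:400,240:500],None,fx=2.3,fy=2.3))
E
```

```text
[0.63727318 0.10792731 0.05059234] [ 1.79997595e+02 -1.28942138e-02  2.01503443e+01] [-1.25116224 -0.28137768  0.86989246] [np.float64(637.5813660662527), np.float64(108.12887408568147), 51, np.float64(20.016718863567462)]
```

View pics/scene3.png

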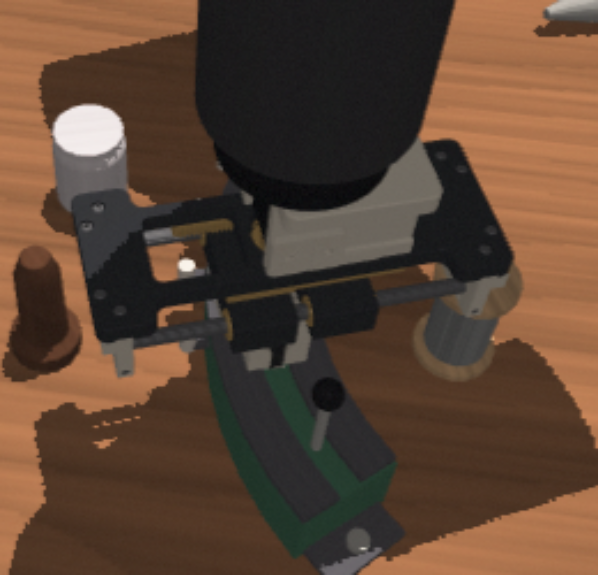

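The stroke is done. The fingers cover flag 5 near (280,365), and the lever ball is still at (328,393), so it's upright. Next I'll lift straight up and back away.

Request:
carry_out:
  claw: [0,0,0,0,0,0,0,0]
  translation:
    - [0,0,-5]
    - [0,0,-20]
    - [0,0,-50]
    - [0,0,-90]
    - [0,0,-130]
    - [-20,0,-165]
    - [-60,0,-180]
    - [-100,0,-180]
  turn: [0,0,0,0,0,0,0,0]

```text
time_s: 10.15
tcp_pos: [0.5432, 0.0734, 0.2336]
tcp_rot: [180.0, -0.3, 20.1]
ft_force: [0.3, 1.1, -0.8]
width: 0.0003
finger_force: 0.0
```

Request:
carry_out:
  claw: [0,0,0,0,0,0,0,0]
  translation:
    - [-30,0,0]
    - [-50,-35,0]
    - [-50,-80,0]
    - [-50,-125,0]
    - [-50,-170,0]
    - [-50,-215,0]
    - [-50,-250,0]
    - [-50,-250,0]
  turn: [0,0,0,0,0,0,0,0]

```text
time_s: 10.95
tcp_pos: [0.4088, 0.2941, 0.2311]
tcp_rot: [-180.0, -0.1, 20.3]
ft_force: [-0.4, -0.5, 0.3]
width: 0.0003
finger_force: 0.0
```

```bash
python3 - <<'E'
from mv import *
c=cams.capture("top"); a=cv2.resize(c["pixels"][110:340,180:400],None,fx=1.8,fy=2.5)
c=cams.capture("scene"); b=cv2.resize(c["pixels"][170:400,300:480],None,fx=2.2,fy=2.5)
cv2.imwrite("pics/end.png",np.hstack([a,b])[:, :800]); print(r.get_state()["tcp_pos"],r.get_state()["time_s"])
E
```

```text
[0.40946803 0.29140003 0.23088188] 11.05
```

View pics/end.png

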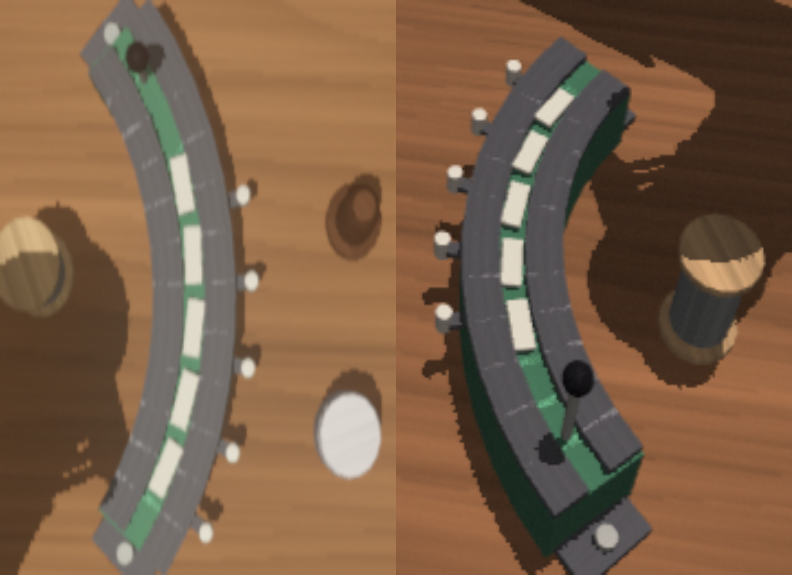

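All five flags lie flat in the channel, from (165,470) to (182,183). The lever is upright and the bobbin, pirn and tin are standing where they were.

```bash
python3 -c "
from station import workorder; print(workorder.finish_job())"
```

```text
the job is handed in; nothing more can be done
None
```

All five flags were folded flat in one low stroke, the stop lever is still upright, the bobbin, pirn and tin did not move, the arm is clear, and the job was handed in at about 11 s.

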